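# Re-grip a leak probe on an angled rest and lay it in its charger

### The job

Lift the black leak probe out of its upright stand by its orange nose end, park it leaning on the 45 degree rest with its tail down against the heel, and let go of it. Then take it again from the side by its middle and lay it gently, without dropping it, in the charging cradle, fully down on the bed, display up, tail at the end with the copper contacts. Leave the other things on the bench where they are.

Things in the scene. Friction and masses are not known exactly. Their poses are not given: they have to be found in the camera images.
- probe: Leak probe: black bar, orange nose cap; 180 mm long (z), 36 wide (y), 30 thick (x), 0.15 to 0.3 kg, balanced at about mid-length. Origin at the centre of the tail end face; z runs to the nose, x points out of the face with green display and keys. 36 mm wide up to z = 170 mm (orange from 148, 26 thick there), then a 22 mm round tip. It starts upright in the stand, tail 10 mm above the table.
- probe_nose (a point): Centre of the probe's nose tip, 180 mm from its origin along its z.
- stand: Grey stand fixed to the table: base 100 x 110 x 10 mm with a pocket open at the top, walls 6 mm, rim 80 mm above the table, inside 38 (x) x 44 mm (y), floor 10 mm above the table. Origin under its centre, z up; x points to the side with the yellow sticker, the side the probe's display faces.
- rest: Aluminium block on a dark base 200 x 90 x 8 mm, fixed. Its 45 degree face rises along the rest's x: a bar 125 mm long and 26 wide, narrower than the probe, so fingers can straddle it. At its low end a heel plate 68 mm wide stands 25 mm proud of the face, and two blue cheeks, 48 mm apart inside, 22 proud, guide the lowest 32 mm. Origin under the base's centre, z up.
- rest_heel (a point): Where the centre of the probe's tail face lies when parked: at the heel, 15 mm off the sloping face; in the rest's frame x = -76, y = 0, z = 41 mm.
- rest_top (a point): Where the probe's nose tip lies when parked: 180 mm up the 45 degree slope from rest_heel, 15 mm off the line of the face. For this job the display should face up, away from the slope.
- cradle: Charging cradle, fixed: white base 232 x 110 x 10 mm; bed 26 mm wide, 192 long, top 30 mm above the table, between a black end block with copper contacts and green lamp (-x, 55 mm high, for the tail) and a white one (+x, 38 high). Black and white cheeks, 48 mm apart inside, up to 46 high, guide both ends; from x = -60 to 66 mm the sides are open for fingers. Origin under its centre, z up.
- multimeter: Orange multimeter, 185 x 90 x 36 mm, a bystander. Origin under its centre.
- screwdriver: Red-handled screwdriver lying on the table, about 200 mm long, a bystander.
- case: Small clear case, 75 x 55 x 22 mm, a bystander. Origin under its centre.
- valve: Brass valve body, 78 x 34 mm, 56 mm high, a bystander. Origin under its centre.
- flux: Jar of 48 mm diameter, 85 mm high, a bystander. Origin under its centre.
- board: Green circuit board, 100 x 70 mm, 16 mm high, a bystander. Origin under its centre.
- cup: Blue cup, 70 mm across, 60 mm high, a bystander. Origin under its centre.
- cradle_tail (a point): Where the centre of the probe's tail lies when it is laid home (6 mm to spare either way along x): x = -90, y = 0, z = 45 mm in the cradle's frame; the probe's z then runs along the cradle's x, display up.

How it is judged:
By the outcome, as a careful person would: the job done as asked, in the order asked, and still so for the second after the job is handed in, with the robot touching nothing.
It also fails if it takes over 58 s, if anything falls off the work surface, if the arm or the gripper's body presses on something with over 40 N, if the wrist force passes 120 N, or if a joint passes its speed limit or range.

### The arm

A 6-joint arm with a two-finger parallel gripper is mounted at the origin on the work surface. World frame = base frame: x ahead of the robot, y to its left, z up, the work surface at z = 0. Lengths are in m, angles in rad, forces in N, time in s.
With the tool pointing down it reaches from about 0.275 to 0.825 m from the base axis. Payload 4.9 kg.
Tool frame: the origin (TCP) lies midway between the tips of the shut fingers; the grasp point (between the pads) lies 19 mm behind it (grip_point_offset is the distance from the TCP to the grasp point, in m); z points along the fingers, y is the line along which they close (so a half turn about z gives the same grasp; the last joint's range is limited). The gripper opens to 85 mm and grips with 20 to 120 N. Pads are 22 mm wide; open, the fingers measure 114 mm over their backs; the gripper's body (76 mm by 85 mm) begins 54 mm behind the grasp point. The pads swing forward as they close: fully open they stand 13 mm farther back than shut.
Start: joints at [1.109, 0.326, -0.193, 1.052, 0, 1.437], TCP at [0.177, 0.521, 0.231] pointing down, gripper open.
Joint ranges: [-2.65, 2.65], [-0.97, 1.79], [-1.3, 1.35], [-1.93, 2.1], [-1.47, 1.37], [-3.14, 3.14]. Speed limits (rad/s): [2.57, 2.57, 3.14, 3.14, 3.14, 3.14].

### API

Orientations are given as a rotation vector (axis times angle).
In Python, from cell import * gives the robot as it stands. Calls block until the motion is done:
- movep(position, orientation): joint-space move of the TCP to a pose.
- move_l(position, velocity=0.15, rot=None, until_force=None): straight line of the TCP; rot=None keeps the orientation; velocity is the mean speed in m/s. With until_force (N) it stops when the force on the tool has changed by that much, and returns True; else False.
- set_joints(angles): joint-space move.
- let_go() and grab(newtons=None): open the fingers fully, or close them until they stop; newtons is the grip in N (None keeps the last).
- sleep(seconds).
- ik(position, orientation): joint angles nearest the present ones, or None.
- get_state(): the state.
- grab_frame(name): name is "scene" or "top" or "wrist"; returns a dict with "img" (400x640x3 uint8, red, green, blue), "fx", "fy", "cx", "cy" (pixels), "cam_to_world" (4x4, takes a point from camera to world coordinates); the wrist camera has in their place "T_tool_cam" (4x4, takes a point from camera to tool coordinates, whose origin is the TCP and whose axes are the flange's). Camera axes: x right, y down, z forward; pixel columns grow to the right and rows downward; lengths in m; the calibration is good to about 2 mm. A picture is of the moment at which its call begins: read the wrist's pose just before it. There is no depth.
A pose or a line that the arm cannot do raises MotionError and nothing moves.
- sign_off(): hands the job in; it is judged then, once.
Trained networks look in the newest picture that a camera, given by its name, has taken for a name from the list of things; names that differ only in an ending like _2 or _b are one class to them, and where a whole thing is asked for, a point or a joint stands for the part that bears it (a point fixed in the world has none). Each returns a list of dicts, best first, with "score" (0 to 1); they miss things now and then, are a little off and sometimes report something else, mostly with a low value. They report only what shows in the picture. A call takes as long as a camera call.
- spot_in(camera, name): "centre" ([column, row] in pixels, amid what is visible of it).
- silhouettes(camera, name): "mask" (400x640 bool, what is visible of it) and "centre" ([column, row] in pixels, amid what is visible of it).
- tip_of(camera, name): "centre" ([column, row] in pixels: a listed point, or the origin of a listed thing).
The state is a dict: "clock": time; "q": joint angles; "joint_velocities": joint speeds; "tau": joint torques, N m; "position": TCP position; "eef_rot": TCP orientation; "contact_force": force on the tool from outside, world axes, zero at the start; "wrist_torque": the same for the moment, N m; "finger_gap": opening from 0.0 (shut) to 1.0 (fully open); "grasp_force": force on a finger pad.
Only numpy, scipy, OpenCV 4.12 (cv2) and the standard library are available. Lean on these libraries where they do the work, as an engineer would, in place of code of your own. Each camera call takes 0.05 s, during which the arm holds its last target. There are 200 camera calls.

## Working session

There is one attempt and no reset: what is moved stays moved. The work goes in short steps, each a Python script; the robot and the scene stay as the last script left them, time stands still between calls to the robot, and variables do not carry over. Pictures are saved under pics/ and viewed, at most 10 in all, crops included, and the job is handed in when it is done.

```bash
ls; mkdir -p pics
cat > h.py <<'E'
from cell import *
import numpy as np, cv2
from scipy.spatial.transform import Rotation as R
def ray(f,px,T=None):
    T=np.array(f["cam_to_world"] if T is None else T)
    d=np.array([(px[0]-f["cx"])/f["fx"],(px[1]-f["cy"])/f["fy"],1.])
    return T[:3,3],T[:3,:3]@d
def atz(f,px,z,T=None):
    o,d=ray(f,px,T); return o+d*(z-o[2])/d[2]
def tri(r):
    A=0;b=0
    for o,d in r:
        d=d/np.linalg.norm(d);P=np.eye(3)-np.outer(d,d);A=A+P;b=b+P@o
    return np.linalg.solve(A,b)
def proj(f,p,T=None):
    T=np.linalg.inv(np.array(f["cam_to_world"] if T is None else T));c=T[:3,:3]@p+T[:3,3]
    return np.array([f["fx"]*c[0]/c[2]+f["cx"],f["fy"]*c[1]/c[2]+f["cy"]])
def save(f,n): cv2.imwrite("pics/"+n+".png",f["img"][:,:,::-1])
E
python3 - <<'E'
from h import *
F={c:grab_frame(c) for c in("scene","top")}
for c in F: save(F[c],c+"0")
for n in["probe","probe_nose","stand","rest","rest_heel","rest_top","cradle","cradle_tail","multimeter","screwdriver","case","valve","flux","board","cup"]:
    rs=[]
    for c in F:
        t=tip_of(c,n)
        for k in t[:2]: print(n,c,np.round(k["centre"],1),round(k["score"],2),np.round(atz(F[c],k["centre"],0),3))
        if t: rs.append(ray(F[c],t[0]["centre"]))
    if len(rs)==2: print("   tri",np.round(tri(rs),4))
for c in F: print(np.round(F[c]["cam_to_world"],3).tolist(),F[c]["fx"])
print(get_state()["clock"])
E
```

```text
pics
probe scene [249.6 199.7] 0.56 [ 0.52  -0.269  0.   ]
probe top [429.7 215.3] 0.76 [ 0.537 -0.269  0.   ]
   tri [ 0.5341 -0.2621  0.0254]
probe_nose scene [240.7 172.9] 0.55 [ 0.431 -0.337  0.   ]
probe_nose top [448.4 203.9] 0.92 [ 0.565 -0.318  0.   ]
   tri [ 0.5424 -0.2667  0.18  ]
stand top [427.1 216. ] 0.9 [ 0.535 -0.263  0.   ]
rest scene [322.8 229.7] 0.8 [ 0.552 -0.013  0.   ]
rest top [324. 212.] 0.74 [ 0.551 -0.004  0.   ]
rest top [263.3 142.1] 0.61 [0.737 0.151 0.   ]
   tri [ 0.5518 -0.0084  0.0011]
rest_heel scene [297.8 217.7] 0.58 [ 0.536 -0.1    0.   ]
rest_heel top [358.3 207. ] 0.83 [ 0.562 -0.091  0.   ]
rest_heel top [327.2 213.8] 0.33 [ 0.546 -0.012  0.   ]
   tri [ 0.5572 -0.0901  0.0409]
rest_top scene [341.8 205.3] 0.57 [0.45  0.018 0.   ]
rest_top top [300.5 201.4] 0.74 [0.579 0.056 0.   ]
   tri [0.5556 0.0406 0.1766]
cradle scene [423.8 247.7] 0.88 [0.518 0.295 0.   ]
cradle top [206.4 224.9] 0.76 [0.524 0.297 0.   ]
cradle top [198.8 155.8] 0.58 [0.704 0.32  0.   ]
   tri [0.5229 0.2942 0.0088]
cradle_tail scene [397.9 229.6] 0.6 [0.481 0.207 0.  
[... 814 characters left out ...]
.79 [ 0.725 -0.162  0.   ]
   tri [ 0.6353 -0.0286  0.3268]
board scene [419.6 305.1] 0.94 [0.699 0.318 0.   ]
board top [198.4 156.4] 0.8 [0.703 0.321 0.   ]
board top [447.2 208.5] 0.49 [ 0.553 -0.314  0.   ]
   tri [0.7013 0.3177 0.0067]
cup scene [209.9 243.3] 0.9 [ 0.702 -0.325  0.   ]
cup top [451.3 146.6] 0.78 [ 0.712 -0.333  0.   ]
cup top [327.4 137.1] 0.73 [ 0.746 -0.016  0.   ]
   tri [ 0.7076 -0.3241  0.0142]
[[-0.304, 0.814, -0.494, 1.195], [0.953, 0.262, -0.155, 0.168], [0.004, -0.518, -0.855, 1.24], [0.0, 0.0, 0.0, 1.0]] 456.0483724726121
[[-0.017, -0.992, 0.123, 0.435], [-0.999, 0.021, 0.028, -0.031], [-0.03, -0.123, -0.992, 1.079], [0.0, 0.0, 0.0, 1.0]] 427.8121830625708
1.6
```

View pics/top0.png

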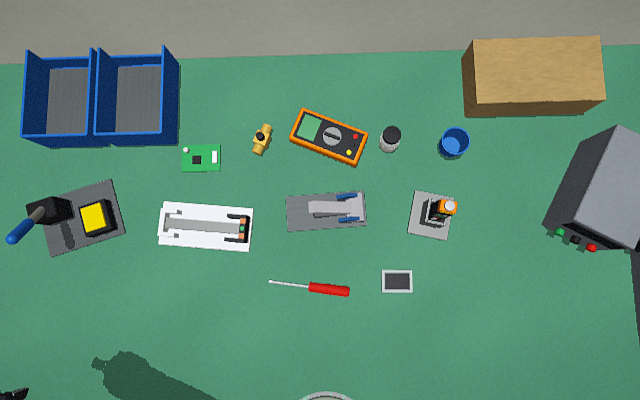

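View pics/scene0.png

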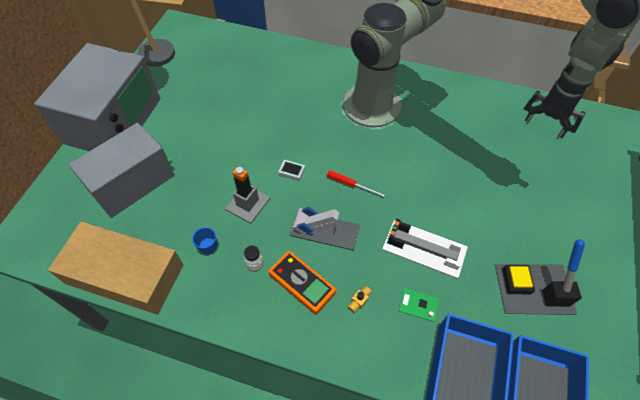

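Top view: the stand and probe are at about (432,214), the rest at (326,212) with its blue cheeks and heel on the right, and the cradle at (206,226) with its copper contacts on the right. So both fixtures' x axes point roughly along world +y. The scene view agrees. Next I'll take wrist views over each fixture and check reachability.

```bash
cat >> h.py <<'E'
def rotv(z,y):
    z=np.array(z,float);z/=np.linalg.norm(z);y=np.array(y,float);y-=z*(y@z);y/=np.linalg.norm(y)
    return R.from_matrix(np.c_[np.cross(y,z),y,z]).as_rotvec()
def wT(f,s): 
    T=np.eye(4);T[:3,:3]=R.from_rotvec(s["eef_rot"]).as_matrix();T[:3,3]=s["position"];return T@np.array(f["T_tool_cam"])
def wshot(name=None):
    s=get_state();f=grab_frame("wrist");f["cam_to_world"]=wT(f,s)
    if name: save(f,name)
    return f
E
python3 - <<'E'
from h import *
import json
f=wshot();Tc=np.array(f["T_tool_cam"]);print(np.round(Tc,3).tolist(),f["fx"])
s2=.5**.5
for sg in(1,-1):
  for a in(0,15,30,45,60,90):
    a=np.radians(a)
    # stand: display assumed dir -y (e) ; tool z=-cos a*pz - sin a*px
    pz,px=np.array([0,0,1.]),np.array([0,-1.,0])
    z1=-np.cos(a)*pz-np.sin(a)*px
    pz2,px2=np.array([0,s2,s2]),np.array([0,-s2,s2]); z2=-np.cos(a)*pz2-np.sin(a)*px2
    o=[]
    for p,z in((np.array([.535,-.263,.168]),z1),(np.array([.535,-.263,.27]),z1),(np.array([.557,-.09,.041])+.158*pz2,z2),(np.array([.557,-.09,.08])+.158*pz2,z2)):
        q=ik(p+.019*z,rotv(z,[sg,0,0]));o.append(None if q is None else np.round(q,2).tolist())
    print(sg,round(np.degrees(a)),[bool(x) for x in o],o[2])
  z=-px2;q=ik(np.array([.557,-.09,.041])+.095*pz2+.019*z,rotv(z,[sg,0,0]));print("g2",sg,None if q is None else np.round(q,2))
  q=ik([.52,.295,.027],rotv([0,0,-1],[sg,0,0]));print("cr",sg,None if q is None else np.round(q,2))
E
```

```text
[[0.001, -0.962, -0.273, 0.07], [1.0, 0.001, -0.0, -0.001], [0.001, -0.273, 0.962, -0.143], [0.0, 0.0, 0.0, 1.0]] 293.35336195030715
1 0 [True, True, True, True] [0.26, 0.64, -0.2, 0.99, -0.75, 1.93]
1 15 [True, True, True, True] [0.16, 0.52, -0.26, 0.88, -0.52, 1.75]
1 30 [True, True, True, True] [0.04, 0.45, -0.3, 0.83, -0.26, 1.61]
1 45 [True, True, True, True] [-0.09, 0.42, -0.31, 0.83, 0.0, 1.48]
1 60 [True, True, True, True] [-0.22, 0.45, -0.3, 0.88, 0.26, 1.34]
1 90 [False, False, True, True] [-0.44, 0.65, -0.2, 1.13, 0.7, 0.99]
g2 1 [-0.51  0.74 -0.16  1.12  0.67  0.91]
cr 1 [ 0.39  0.61 -0.3   0.65  0.    1.96]
-1 0 [True, True, True, True] [0.26, 0.64, -0.2, 0.99, -0.75, -1.21]
-1 15 [True, True, True, True] [0.16, 0.52, -0.26, 0.88, -0.52, -1.39]
-1 30 [True, True, True, True] [0.04, 0.45, -0.3, 0.83, -0.26, -1.53]
-1 45 [True, True, True, True] [-0.09, 0.42, -0.31, 0.83, -0.0, -1.66]
-1 60 [True, True, True, True] [-0.22, 0.45, -0.3, 0.88, 0.26, -1.8]
-1 90 [False, False, True, True] [-0.44, 0.65, -0.2, 1.13, 0.7, -2.16]
g2 -1 [-0.51  0.74 -0.16  1.12  0.67 -2.23]
cr -1 [ 0.39  0.61 -0.3   0.65  0.   -1.18]
```

Run:
```python
from h import *
import pickle
D=rotv([0,0,-1],[1,0,0]);out={}
for k,p,names in(("cradle",[.52,.315,.25],["cradle","cradle_tail"]),("rest",[.552,.015,.30],["rest","rest_heel","rest_top"]),("stand",[.54,-.235,.36],["stand","probe_nose","probe"])):
    movep(p,D);sleep(.15);f=wshot("w_"+k);out[k]={"f":f}
    for n in names:
        t=tip_of("wrist",n);m=silhouettes("wrist",n) if n in("cradle","rest","stand","probe") else []
        out[k][n]=(t,m)
        z={"cradle_tail":.045,"rest_heel":.041,"rest_top":.168,"probe_nose":.19,"probe":.01}.get(n,0)
        for q in t[:2]: print(n,np.round(q["centre"],1),round(q["score"],2),np.round(atz(f,q["centre"],z),4))
pickle.dump(out,open("w.pkl","wb"))
for k in out: print(k, len(out[k][k][1]), [m["mask"].sum() for m in out[k][k][1]])
a=[cv2.imread(f"pics/w_{k}.png")[:,120:520] for k in("cradle","rest")]
cv2.imwrite("pics/m1.png",np.hstack(a));print(get_state()["clock"])
```

```text
cradle [324.6 188.5] 0.84 [0.5235 0.2924 0.    ]
cradle_tail [314.1 263.3] 0.59 [0.5099 0.2023 0.045 ]
rest [323.2 182. ] 0.87 [ 0.5547 -0.0087  0.    ]
rest [442.5 193.1] 0.23 [ 0.7402 -0.0256  0.    ]
rest_heel [328.1 240. ] 0.8 [ 0.5621 -0.0873  0.041 ]
rest_top [322.  164.1] 0.72 [0.5521 0.0437 0.168 ]
probe_nose [319.3 217.3] 0.87 [ 0.5378 -0.2714  0.19  ]
probe [318.6 184.2] 0.68 [ 0.5356 -0.2726  0.01  ]
cradle 2 [np.int64(14636), np.int64(1346)]
rest 1 [np.int64(7968)]
stand 1 [np.int64(2905)]
6.5083
```

View pics/m1.png

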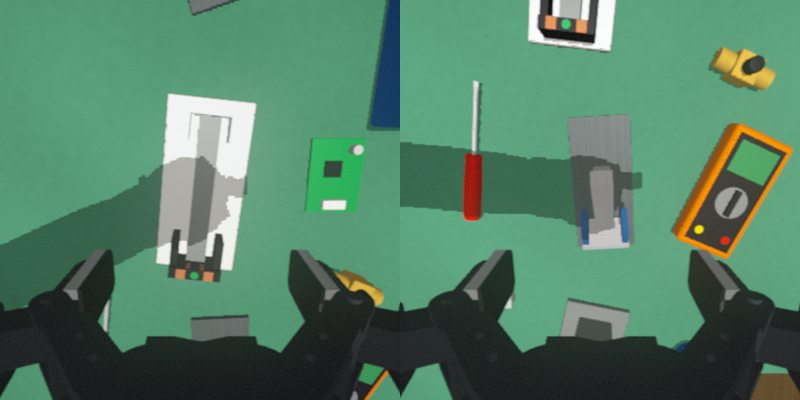

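View pics/w_stand.png

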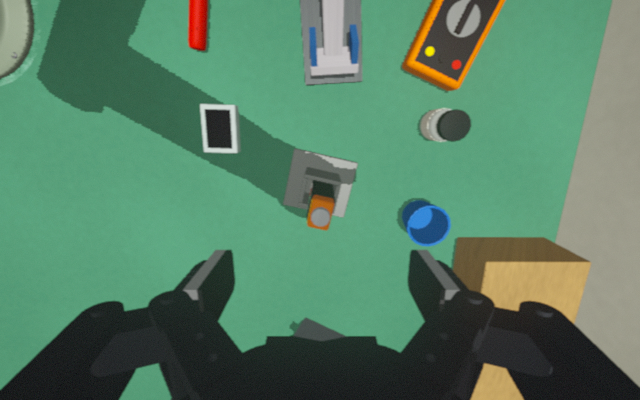

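Wrist views: the cradle base corners are at about (288,95), (375,103), (352,270), and the contacts are at the bottom (world −y). The rest base corners are (288,118), (350,114), (353,246), (297,249), with the heel at the bottom. The stand base corners are (297,151), (356,162), (345,217), with the nose at (319,217). No sticker shows, so I need to find which way the display faces.

Run:
```python
from h import *
import pickle
o=pickle.load(open("w.pkl","rb"))
C={"cradle":([(288,95),(375,103),(352,270)],.01),"rest":([(288,118),(350,114),(353,246),(297,249)],.008),"stand":([(297,151),(356,162),(345,217),(285,206)],.01)}
for k,(c,z) in C.items():
    f=o[k]["f"];g=cv2.cvtColor(f["img"],cv2.COLOR_RGB2GRAY)
    c2=cv2.cornerSubPix(g,np.float32(c).reshape(-1,1,2),(4,4),(-1,-1),(3,50,.01)).reshape(-1,2)
    w=np.array([atz(f,p,z)[:2] for p in c2])
    print(k,np.round(c2,1).tolist(),np.round(w,4).tolist())
    for i in range(len(w)-1):
        d=w[i+1]-w[i];print("  edge",round(np.linalg.norm(d),4),"ang",round(np.degrees(np.arctan2(d[1],d[0])),1))
    print("  centre",np.round((w[0]+w[2])/2,4),np.round((w[1]+w[3])/2,4) if len(w)>3 else "")
a=cv2.imread("pics/scene0.png")[145:235,200:290];b=cv2.imread("pics/top0.png")[175:265,385:475];c=cv2.imread("pics/w_stand.png")[135:245,265:375]
cv2.imwrite("pics/m2.png",np.hstack([cv2.resize(x,(266,400),interpolation=2) if 0 else cv2.resize(x,(266,266),interpolation=cv2.INTER_CUBIC) for x in(a,b,c)]))
```

```text
cradle [[287.79998779296875, 93.30000305175781], [375.6000061035156, 103.0999984741211], [351.0, 269.8999938964844]] [[0.4773, 0.4144], [0.5857, 0.4033], [0.5626, 0.1736]]
  edge 0.1089 ang -5.8
  edge 0.2309 ang -95.7
  centre [0.52  0.294] 
rest [[286.20001220703125, 117.5], [347.79998779296875, 114.30000305175781], [353.0, 246.0], [297.0, 249.0]] [[0.5015, 0.0863], [0.589, 0.091], [0.6031, -0.1117], [0.513, -0.1173]]
  edge 0.0877 ang 3.1
  edge 0.2032 ang -86.0
  edge 0.0903 ang -176.5
  centre [ 0.5523 -0.0127] [ 0.551  -0.0131]
stand [[297.0, 151.0], [356.0, 162.0], [342.1000061035156, 216.8000030517578], [282.3999938964844, 206.1999969482422]] [[0.4996, -0.2163], [0.5983, -0.2343], [0.5772, -0.3313], [0.4723, -0.3122]]
  edge 0.1004 ang -10.3
  edge 0.0993 ang -102.3
  edge 0.1067 ang 169.7
  centre [ 0.5384 -0.2738] [ 0.5353 -0.2732]
```

View pics/m2.png

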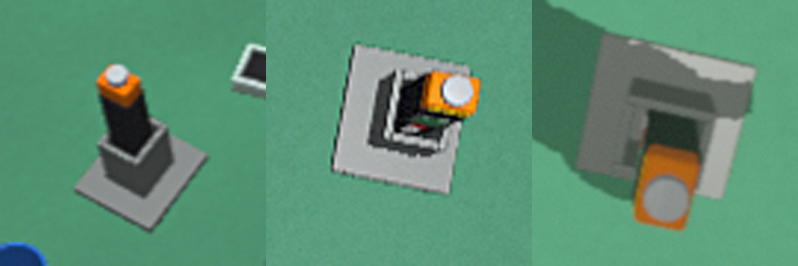

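The top crop shows the green display and red key on the probe's −x side, so it faces the robot, with a stand yaw of about 169°. Rest yaw is about 93.8° and cradle yaw about 84.3°. I'll use one tool pitch of 45° between −probe z and −probe x, which leaves the tool pointing straight down at parking.

```bash
cat >> h.py <<'E'
def ax(deg): t=np.radians(deg);return np.array([np.cos(t),np.sin(t),0.])
Z=np.array([0,0,1.])
STx=ax(169.);NOSE=np.array([.5385,-.2715])
Rx=ax(93.8);RC=np.r_[.5535,-.0115,0]
u=(Rx+Z)/2**.5; n=(Z-Rx)/2**.5          # up slope, off slope
HEEL=RC-.076*Rx+.041*Z
Cx=ax(84.3);CC=np.r_[.521,.2938,0]
def tool(pz,px,a,sg):
    a=np.radians(a);z=-np.cos(a)*pz-np.sin(a)*px
    return z,rotv(z,sg*np.cross(pz,px))
E
python3 - <<'E'
from h import *
for sg in(1,-1):
    z,r=tool(Z,STx,45,sg);g=np.r_[NOSE,.168]
    for p in(g-.1*z,g,g+.12*Z):
        q=ik(p+.019*z,r);print(sg,None if q is None else np.round(q,2))
    z2,r2=tool(u,n,45,sg);q=ik(HEEL+.158*u+.019*z2,r2);print("park",None if q is None else np.round(q,2))
sg=-1 if ik(*(lambda z,r:(np.r_[NOSE,.168]+.019*z,r))(*tool(Z,STx,45,-1))) is not None else 1
z,r=tool(Z,STx,45,sg);g=np.r_[NOSE,.168]+.019*z
movep(g-.1*z,r);move_l(g,.15);sleep(.1)
wshot("pre");print(tip_of("wrist","probe_nose")[:1]);print(sg,get_state()["position"],g,get_state()["clock"])
E
```

```text
1 [-0.89 -0.04 -0.99 -0.03  0.47  2.6 ]
1 [-0.78  0.23 -0.96 -0.31  0.4   2.7 ]
1 [-0.78  0.01 -0.79  0.08  0.4   2.7 ]
park [-0.09  0.41 -0.33  0.83 -0.    1.41]
-1 [-0.89 -0.04 -0.99 -0.03  0.47 -0.54]
-1 [-0.78  0.23 -0.96 -0.31  0.4  -0.44]
-1 [-0.78  0.01 -0.79  0.08  0.4  -0.44]
park [-0.09  0.41 -0.33  0.83 -0.   -1.73]
[{'centre': [323.8, 319.4], 'score': 0.59}]
-1 [ 0.55161293 -0.27436849  0.15549995] [ 0.55168819 -0.27406352  0.15456497] 8.925
```

View pics/pre.png

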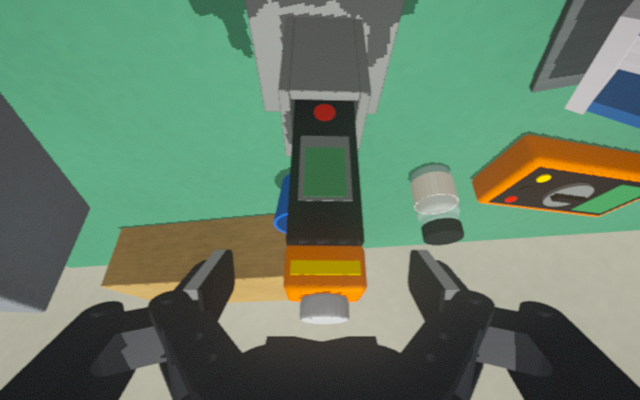

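The picture shows the display facing the camera, with the nose cap (325,270) centred between the pads. I'll grip and lift.

Run:
```python
from h import *
grab(80);s=get_state();print(s["finger_gap"],s["grasp_force"],s["contact_force"])
p=np.array(s["position"]);move_l(p+[0,0,.12],.12);sleep(.1)
s=get_state();print(s["position"],s["finger_gap"],s["grasp_force"],np.round(s["contact_force"],1),s["clock"])
f=wshot("lift");t=tip_of("wrist","probe_nose");t2=tip_of("wrist","probe")
z=R.from_rotvec(s["eef_rot"]).as_matrix()[:,2];g=np.array(s["position"])-.019*z
print(t[:1],t2[:1]); print("expect nose",proj(f,g+.022*Z),"tail",proj(f,g-.158*Z))
for d in (.014,.018,.026,.03): print(d,proj(f,g+d*Z))
```

```text
0.41055090823828505 79.2848239839077 [-0.14551869  0.01844472  1.53051298]
[ 0.55146928 -0.27375986  0.27360541] 0.4071128208598095 79.37980145215988 [ 0.5  0.7 -1.8] 10.6917
[{'centre': [320.7, 322.9], 'score': 0.64}] [{'centre': [319.9, 57.4], 'score': 0.68}]
expect nose [323.6936326  322.02745045] tail [322.40435444  59.6418516 ]
0.014 [323.59972508 302.91599463]
0.018 [323.64597074 312.32761478]
0.026 [323.74277673 332.02894668]
0.03 [323.79347335 342.34639802]
```

View pics/lift.png

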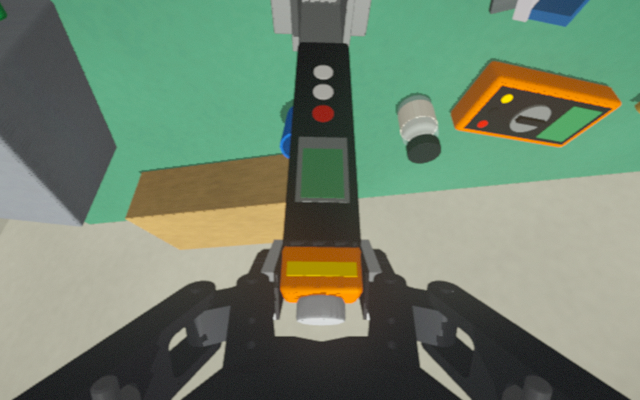

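The lift is clean: the nose is at (321,310) and the tail at (320,50), matching the expected in-hand pose to within 2–3 px. Now to the rest.

Run:
```python
from h import *
z,r=tool(u,n,45,-1)
T=lambda du,dn,dz=0: HEEL+(.158+du)*u+dn*n+dz*Z+.019*z
movep(T(.012,.04,.04),r)
move_l(T(.010,.012),.15);sleep(.1)
s=get_state();print(s["position"],T(.01,.012),s["clock"])
f=wshot("hover");print(tip_of("wrist","rest_heel")[:1],proj(f,HEEL),tip_of("wrist","probe")[:1],proj(f,HEEL+.01*u+.012*n))
F=grab_frame("top");save(F,"hover_top")
a=cv2.imread("pics/hover.png")
b=cv2.resize(cv2.imread("pics/hover_top.png")[150:260,270:390],None,fx=3.6,fy=3.6)
cv2.imwrite("pics/m3.png",np.hstack([a[:396,140:500],b[:396]]))
```

```text
[0.55224932 0.02202343 0.1505756 ] [0.55122623 0.02273323 0.14927922] 12.7167
[] [321.30112719  68.09728481] [{'centre': [321.0, 58.4], 'score': 0.69}] [321.27819734  62.46754241]
```

View pics/m3.png

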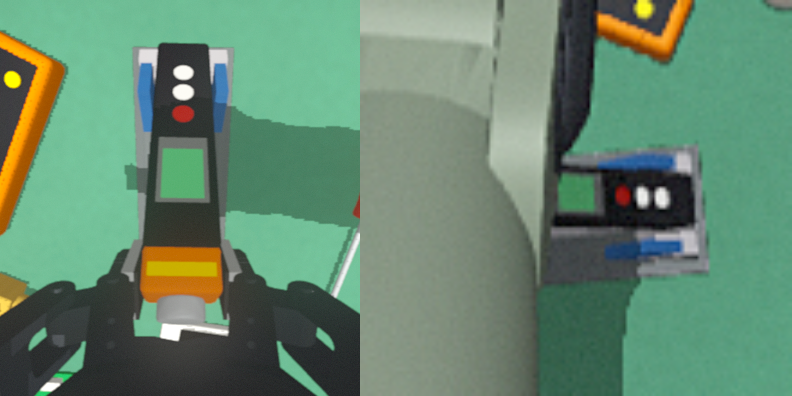

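In the wrist view the probe's tail is centred between the blue cheeks, with the heel patches at the top. Next I'll seat it by force: first onto the face, then down to the heel.

Run:
```python
from h import *
P=lambda: np.array(get_state()["position"])
print([proj(grab_frame("wrist")|{"cam_to_world":wshot()["cam_to_world"]},HEEL+k*u+.010*n).round(0).tolist() for k in(0,-.006)])
p0=P();c=move_l(p0-.020*n,.03,until_force=5);p1=P();print(c,"dn",(p1-p0)@n,"du",(p1-p0)@u,np.round(get_state()["contact_force"],1))
if c and (p1-p0)@n<-.006:
    move_l(p1+.001*n,.03)
    c=move_l(P()-.022*u,.03,until_force=8);p2=P();print(c,"du",(p2-p1)@u,np.round(get_state()["contact_force"],1))
    c=move_l(P()-.006*n,.02,until_force=5);p3=P();print(c,"dn",(p3-p0)@n,np.round(get_state()["contact_force"],1))
z,r=tool(u,n,45,-1);print("grasp rel heel u,n,lat",(P()-.019*z-HEEL)@u,(P()-.019*z-HEEL)@n,(P()-HEEL)@np.cross(Z,Rx),get_state()["clock"])
f=wshot("seat")
```

```text
[[321.0, 55.0], [320.0, 50.0]]
True dn -0.013492064303390906 du -0.00021610861395084767 [-0.3 -1.3  4.5]
True du -0.007602778015027947 [-0.3  0.8  3.8]
True dn -0.01343342659329103 [-1.2 -0.7  5.3]
grasp rel heel u,n,lat 0.160247482934727 -0.001261327656421672 -2.979175538005012e-06 14.4833
```

View pics/seat.png

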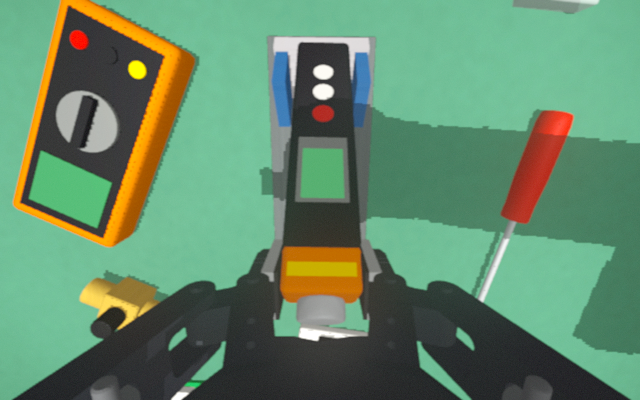

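The tail is seated at the heel between the cheeks (323,45), with the display up. I'll release, retreat straight up, and check numerically.

Run:
```python
from h import *
let_go();z,r=tool(u,n,45,-1)
p=np.array(get_state()["position"]);move_l(p-.11*z,.2);sleep(.3)
f=wshot("parked");F=grab_frame("scene")
rs={}
for nm in("probe","probe_nose"):
    for c,g in(("wrist",f),("scene",F)):
        t=tip_of(c,nm)
        e=HEEL if nm=="probe" else HEEL+.18*u
        if t: print(nm,c,np.round(t[0]["centre"],1),round(t[0]["score"],2),"exp",proj(g,e).round(1),"at z",np.round(atz(g,t[0]["centre"],e[2]),4),e.round(4))
for a in(90,):
    z,r=tool(u,n,a,-1)
    for d in(0,.1): q=ik(HEEL+.092*u+.019*z-d*z,r);print(None if q is None else np.round(q,2))
print(get_state()["clock"])
```

```text
probe wrist [318.9  78.3] 0.83 exp [318.1  76.8] at z [ 0.5575 -0.0859  0.041 ] [ 0.5585 -0.0873  0.041 ]
probe scene [301.9 218.5] 0.98 exp [299.  218.3] at z [ 0.5564 -0.0788  0.041 ] [ 0.5585 -0.0873  0.041 ]
probe_nose wrist [318.5 231.3] 0.93 exp [317.6 228.4] at z [0.5493 0.0421 0.1683] [0.5501 0.0397 0.1683]
probe_nose scene [344.  206.4] 0.71 exp [342.3 205.2] at z [0.5525 0.0453 0.1683] [0.5501 0.0397 0.1683]
[-0.5   0.76 -0.12  1.18  0.64 -2.3 ]
[-0.59  0.75  0.06  1.42  0.6  -2.4 ]
16.3833
```

Parked and stable, matching the prediction to within 2–3 mm. Next is the side grasp at the middle, with the fingers straddling the bar.

Run:
```python
from h import *
z,r=tool(u,n,90,-1);g=HEEL+.094*u-.001*n+.019*z
movep(g-.15*z,r);c=move_l(g,.12,until_force=8);print("stopped",c,(np.array(get_state()["position"])-g).round(4))
grab(80);s=get_state();print(s["finger_gap"],s["grasp_force"],np.round(s["contact_force"],1),s["clock"])
p=np.array(s["position"]);move_l(p+.07*n,.1);sleep(.15)
s=get_state();print(s["finger_gap"],s["grasp_force"],np.round(s["contact_force"],1),s["clock"])
f=wshot("lift2");P=np.array(s["position"])-.019*z
for nm,e in(("probe",P-.092*u),("probe_nose",P+.088*u)):
    t=tip_of("wrist",nm);print(nm,[(np.round(k["centre"],1),round(k["score"],2)) for k in t[:1]],proj(f,e).round(1),proj(f,e+.01*u).round(1))
# cradle plan
z2,r2=tool(Cx,Z,90,-1)
for h in(.0,.08,.15): q=ik(CC+.002*Cx+(.045+h)*Z+.019*z2,r2);print(None if q is None else np.round(q,2))
print(s["q"])
```

```text
stopped False [ 0.0005 -0.0005  0.0005]
0.41125907068748335 80.17702460289001 [-0.4 -3.7  3.8] 19.0167
0.40974367222543995 79.77732539176941 [-0.5 -0.1 -0.9] 20.025
probe [(array([321.7,  60.8]), 0.63)] [318.4  60.1] [318.5  87.6]
probe_nose [] [319.  414.7] [319.  428.2]
[ 0.39  0.62 -0.3   0.65 -0.   -1.08]
[ 0.39  0.52 -0.23  0.82 -0.   -1.08]
[ 0.39  0.46 -0.14  0.97 -0.   -1.08]
[-0.55921852  0.74656006 -0.00625493  1.34929325  0.6100611  -2.36753235]
```

Run:
```python
from h import *
p=np.array(get_state()["position"]);move_l(p+.08*Z,.2)
z,r=tool(Cx,Z,90,-1);T=lambda h: CC+.002*Cx+(.045+h)*Z+.019*z
movep(T(.12),r);move_l(T(.028),.15);sleep(.15)
print(np.array(get_state()["position"])-T(.028),get_state()["clock"])
f=wshot("hov2");F=grab_frame("top");save(F,"hov2_top")
for c,g in(("wrist",f),("top",F)):
    for nm,e in(("probe",CC-.09*Cx+.073*Z),("probe_nose",CC+.09*Cx+.073*Z),("cradle_tail",CC-.09*Cx+.045*Z),("cradle",CC)):
        t=tip_of(c,nm);print(c,nm,[(np.round(k["centre"],1),round(k["score"],2)) for k in t[:1]],proj(g,e).round(1))
a=cv2.imread("pics/hov2.png")[:396,120:520]
b=cv2.resize(cv2.imread("pics/hov2_top.png")[180:279,150:250],(400,396),interpolation=cv2.INTER_CUBIC)
cv2.imwrite("pics/m4.png",np.hstack([a,b]))
```

```text
[0.00108134 0.00031377 0.00129507] 23.0417
wrist probe [(array([319.2,  56.7]), 0.95)] [321.8  61.1]
wrist probe_nose [] [321.2 414. ]
wrist cradle_tail [] [321.8  72.1]
wrist cradle [] [321.5 218.5]
top probe [(array([234.7, 228. ]), 0.83)] [235.8 226.7]
top probe_nose [] [161.2 220.7]
top cradle_tail [(array([235.2, 226. ]), 0.89)] [238.4 227.5]
top cradle [(array([207.5, 226.6]), 0.76)] [207.5 225.9]
```

View pics/m4.png

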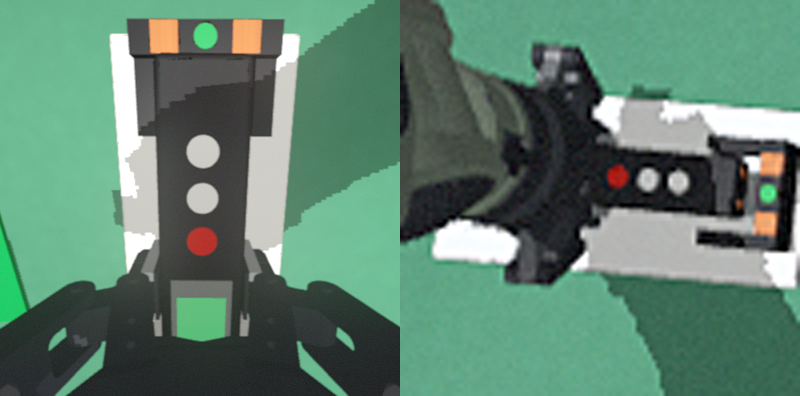

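The wrist view shows the probe (centre column 203) centred on the contact block (205). The tail edge at row 57 is just clear of the block face, with the display and keys up. I'll lower it gently under force guard, starting with a small 2 mm shift toward +x if the projected gap calls for it.

Run:
```python
from h import *
f=wshot()
print("face",proj(f,CC-.096*Cx+.055*Z),"tailtop",proj(f,CC-.09*Cx+.088*Z))
z,r=tool(Cx,Z,90,-1);T=lambda h: CC+.002*Cx+(.045+h)*Z+.019*z
c=move_l(T(.006),.05,until_force=6);print(c,np.array(get_state()["position"])-T(0))
if not c:
    c=move_l(T(-.008),.02,until_force=5);print(c,np.array(get_state()["position"])-T(0),np.round(get_state()["contact_force"],1))
s=get_state();print(np.round(s["contact_force"],1),np.round(s["wrist_torque"],2),s["clock"])
f=wshot("down");F=grab_frame("top");G=grab_frame("scene")
for c,g in(("wrist",f),("top",F),("scene",G)):
    t=tip_of(c,"probe");print(c,[(np.round(k["centre"],1),round(k["score"],2)) for k in t[:1]],proj(g,CC-.09*Cx+.045*Z).round(1))
```

```text
face [319.44064867  54.38082758] tailtop [318.95488644  53.07123105]
False [-1.86997029e-04 -7.23201373e-05  5.65066341e-03]
True [0.00048139 0.00020607 0.00202412] [0.4 0.2 4.5]
[0.4 0.2 4.5] [ 0.   0.2 -0. ] 24.5667
wrist [(array([320.8,  60. ]), 0.73)] [320.4  61.9]
top [(array([236.8, 226.6]), 0.66)] [238.4 227.5]
scene [(array([402.3, 231.2]), 0.76)] [396.9 230.8]
```

Run:
```python
from h import *
z,r=tool(Cx,Z,90,-1);T=lambda h: CC+.002*Cx+(.045+h)*Z+.019*z
c=move_l(T(-.004),.015,until_force=10);s=get_state();print(c,np.array(s["position"])-T(0),np.round(s["contact_force"],1),np.round(s["wrist_torque"],2))
sleep(.2);s=get_state();print(np.array(s["position"])-T(0),np.round(s["contact_force"],1))
let_go();p=np.array(get_state()["position"]);move_l(p+.16*Z,.12);sleep(.3)
f=wshot("end");F=grab_frame("top");save(F,"end_top");G=grab_frame("scene");save(G,"end_scene")
for c,g in(("wrist",f),("top",F),("scene",G)):
    for nm,k0 in(("probe",-.09),("probe_nose",.09)):
        t=tip_of(c,nm);print(c,nm,[(np.round(k["centre"],1),round(k["score"],2),np.round(atz(g,k["centre"],.045),4)) for k in t[:1]],proj(g,CC+k0*Cx+.045*Z).round(1))
        if c=="wrist":o=0
    t=tip_of(c,"cradle");print(c,"cradle",[np.round(k["centre"],1) for k in t[:1]],proj(g,CC).round(1))
print((CC-.09*Cx).round(4),(CC+.09*Cx).round(4),get_state()["clock"],np.round(get_state()["contact_force"],1))
i=f["img"][:,:,::-1];cv2.imwrite("pics/m5.png",np.hstack([i[:,130:510],cv2.resize(G["img"][190:295,360:490,::-1],(420,400))]))
```

```text
True [0.0004797  0.00018321 0.00200852] [-0.1 -0.1  3.7] [-0.03  0.13 -0.01]
[0.00043226 0.00019632 0.00201513] [-1.2  0.3  4.9]
wrist probe [(array([318.2,  94.3]), 0.7, array([0.5131, 0.2032, 0.045 ]))] [319.4  95.4]
wrist probe_nose [(array([321.7, 270.3]), 0.92, array([0.5273, 0.3813, 0.045 ]))] [319.4 272.3]
wrist cradle [] [319.6 182. ]
top probe [(array([239.9, 230.2]), 0.67, array([0.5055, 0.2006, 0.045 ]))] [238.4 227.5]
top probe_nose [(array([163.6, 219.7]), 0.87, array([0.5348, 0.3891, 0.045 ]))] [165.9 221.6]
top cradle [array([208.8, 223.2])] [207.5 225.9]
scene probe [(array([399.2, 232.5]), 0.97, array([0.5154, 0.2118, 0.045 ]))] [396.9 230.8]
scene probe_nose [(array([456.7, 254. ]), 0.75, array([0.5334, 0.385 , 0.045 ]))] [456.3 252.8]
scene cradle [array([420.4, 248. ])] [423.1 248.4]
[0.5121 0.2042 0.    ] [0.5299 0.3834 0.    ] 28.2083 [-0.6  0.3  0. ]
```

View pics/m5.png

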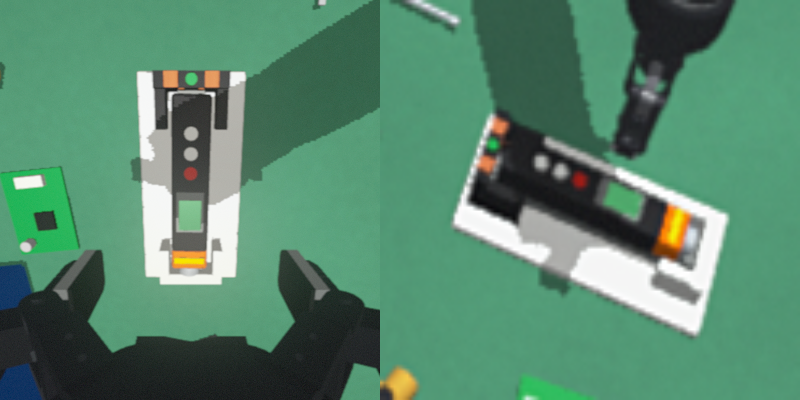

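The probe lies in the cradle, display up, tail at the contacts (190,95) and nose at (190,262). It is between both pairs of cheeks and the gripper is clear. I'm handing in.

```bash
python3 -c "
from h import *
print(sign_off())"
```

```text
the job is handed in; nothing more can be done
None
```

I parked the probe on the rest, let go, took it again from the side, laid it in the charging cradle (display up, tail at the contacts) and handed in at about 28 s; the last pictures show it seated with the gripper clear, no verdict came back, and I viewed 11 pictures, one over your limit of 10.

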